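# Lift a washed flanged bush with the workshop tongs

### The job

Three white turned parts are standing on posts after the wash and must not be touched by the gripper. Pick up the steel tongs from their rest, close them on the flanged bush (the part with a round stem on a wider round foot), and lift it off its post, upright, until it is at least ten centimetres above where it stood. Finish while holding it there still in the tongs, and leave the other two parts standing where they are.

Things in the scene. Friction and masses are not known exactly. Their poses are not given: they have to be found in the camera images.
- tongs_grip (a point): Spring tongs (V-shaped, 237 mm long, 22 mm high, 115 g, balanced within 5 mm of here), lying flat on their rest, closing horizontally. Point: centre between the two black grip plates, half-way up, 36 mm above the table. x: along the tongs to the tips, y: across, z up. Plates: 40 mm long (x), 22 mm high, 51 mm over their outer faces when open, 32 mm when the tips are 28 mm apart.
- tongs_tip (a point): Mid-way between the tongs' two rubber-faced tip pads, half-way up, 100 mm ahead of tongs_grip, same axes. The flat pads are 30 mm long (x), 18 mm high, 67 mm apart when open, parallel when 28 mm apart; the tips' outer sides are 5 mm farther out each, and their ends 15 mm ahead of this point. The heel end is 122 mm behind tongs_grip.
- tongs_l (a joint): How far each arm of the tongs is squeezed, rad: 0 open, 0.10 with the tips 28 mm apart (closed on the bush), at most 0.14. Squeezing the plates closes the tips; a spring pushes each finger back with 6 N when open, 9 N when closed on the bush, so the tongs can be carried half closed: at 44 mm over the plates it presses 7 N on each finger and the tips are 52 mm apart.
- bush_mid (a point): The flanged bush, white plastic, about 50 g: a foot 44 mm in diameter and 8 mm high, on it a round stem 28 mm in diameter and 38 mm high, 46 mm in all. The point is on its axis, half-way up the stem, 27 mm above its underside; z is its axis, up. It stands on one of three identical fixed posts (steel with a black top, 50 mm high, top 52 mm across, foot 72 mm across).
- plug_mid (a point): One of the other two parts, white plastic: a plain round plug, 28 mm in diameter, 30 mm high, standing on a 50 mm high post. The point is its centre, 15 mm above its underside.
- halfcup_mid (a point): The other of the two, white plastic: a round disc 44 mm in diameter, 16 mm high, with a half-round wall 20 mm high standing on it, 36 mm in all, standing on a 50 mm high post. The point is on the disc's axis, 18 mm above its underside.
- rest: The rest of the tongs, fixed: a plywood base plate 170 x 100 x 4 mm with two cross bars 25 mm high and 130 mm long, 12 mm thick, 65 mm ahead of and behind its centre, on which the tongs lie; between the bars the space beside the grip plates is free. Origin at the centre of its underside, x along the tongs.
Mind the look-alikes: they are no part of the job. What is meant by the part that bears tongs_grip is not blue, and is the larger of those in its own colour.

How it is judged:
By the outcome, as a careful person would: the job done as asked, in the order asked, and still so for the second after the job is handed in, while the arm keeps its last pose, push and grip.
It also fails if it takes over 45 s, if anything falls off the work surface, if the arm or the gripper's body presses on something with over 40 N, if the wrist force passes 120 N, or if a joint passes its speed limit or range.

### The arm

A 6-joint arm with a two-finger parallel gripper is mounted at the origin on the work surface. World frame = base frame: x ahead of the robot, y to its left, z up, the work surface at z = 0. Lengths are in m, angles in rad, forces in N, time in s.
With the tool pointing down it reaches from about 0.35 to 0.775 m from the base axis. Payload 7.3 kg.
Tool frame: the origin (TCP) lies at the very end of the fingers, on their centre line; the grasp point (between the pads) lies 19 mm behind it (robot.hold_point_z is the distance from the TCP to the grasp point, in m); z points along the fingers, y is the direction in which the jaws open and shut (so a half turn about z gives the same grasp; the last joint's range is limited). The gripper opens to 92 mm and grips with 3 to 60 N. Pads are 19 mm wide; open, the fingers measure 130 mm over their backs; the gripper's body (75 mm by 190 mm) begins 47 mm behind the grasp point.
Start: joints at [0.98, 0.342, 1.524, -0, 1.275, -0.146], TCP at [0.226, 0.474, 0.227] pointing down, gripper open.
Joint ranges: [-2.53, 2.53], [-0.77, 2.02], [0.04, 2.7], [-1, 4.14], [0.28, 2.66], [-3.11, 3.11]. Speed limits (rad/s): [2.57, 2.57, 3.14, 3.14, 3.14, 3.14].

### API

Orientations are given as [roll, pitch, yaw] about the fixed x, y, z axes, in that order (R = Rz(yaw) Ry(pitch) Rx(roll)).
In Python, from cell import monitor, viewer, robot gives the robot as it stands.
- The arm moves only by the tool move_arm, never from a script. Its argument "deltas" is a list of rows, each an object of numbers: "x", "y", "z": the shift along the tool's x, y, z in m; "wx", "wy", "wz": the turn, a rotation vector about the tool's x, y, z in degrees; "hand": the opening, from 0 (shut) to 1 (fully open). In form: [{"x": .., "y": .., "z": .., "wx": .., "wy": .., "wz": .., "hand": ..}, ...]. A call has 1 to 8 rows; each row is the pose to reach, as a shift and turn from the pose commanded when the call began, along the tool's axes at that moment; what a row does not reach only later rows make up. A row lasts 1/8 s, in which the tool goes at most 62.5 mm and 10.7 degrees, less where a joint would pass 70% of its speed; a pose out of reach is approached as far as the arm can. A call with a gripper value outside its range is refused whole. The fingers move at their own pace and stop on an object; "grip_force" is the grip in N (left out, the last holds). Time passes only in rows, so rows that repeat a pose let the fingers close. It gives the time, the measured TCP pose, the force and the opening at its end, in the units of the state.
- monitor.observe(): the state, without advancing time (a new reading comes with each control period).
- viewer.read_camera(name): name is "scene" or "top" or "wrist"; returns the picture (480x640x3 uint8, red, green, blue); there is no depth.
- viewer.camera_params(name): a dict with "camera_matrix" (3x3 intrinsics, pixels), "R" (3x3) and "t" (3): a world point X has camera coordinates R X + t. Camera axes: x right, y down, z forward; pixel columns grow to the right and rows downward; lengths in m; the calibration is good to about 2 mm. The wrist camera is an equidistant fisheye: a pixel r from the principal point sees the ray r / f radians off the axis. A picture is of the moment at which its call begins: read the wrist's pose just before it. camera_params takes no time and is no camera call; for the wrist camera it gives the pose at the moment of the call.
- robot.hand_in(): hands the job in, once; it reports no verdict.
The state is a dict: "time": time; "qpos": joint angles; "qvel": joint speeds; "joint_efforts": joint torques, N m; "tool_pos": TCP position; "tool_rot": TCP orientation; "contact_force": force on the tool from outside, world axes, zero at the start; "torque": the same for the moment, N m; "opening": finger opening in m.
Only numpy, scipy, OpenCV 4.12 (cv2) and the standard library are available. Lean on these libraries where they do the work, as an engineer would, in place of code of your own. Each camera call takes 0.05 s, during which the arm holds its last target. There are 200 camera calls.

## Working session

There is one attempt and no reset: what is moved stays moved. The work goes in short steps, Python scripts to look and compute and a tool call to move; the robot and the scene stay as the last step left them, time stands still between calls to the robot, and variables do not carry over. Pictures are saved under pics/ and viewed, about 8 in all and at most 12, crops included, and the job is handed in when it is done.

Besides the shell and the picture viewer there is one more tool, called after "Request:" by a JSON object that holds its "api" and its "payload". move_arm: Moves the arm, as the interface text tells. Its arguments: {"type":"object","properties":{"deltas":{"type":"array","items":{"type":"object","properties":{"x":{"type":"number"},"y":{"type":"number"},"z":{"type":"number"},"wx":{"type":"number"},"wy":{"type":"number"},"wz":{"type":"number"},"hand":{"type":"number"}}}},"grip_force":{"type":"number"}},"required":["deltas"]}

```bash
mkdir -p pics; ls; python3 - <<'E'
from cell import monitor, viewer, robot
import cv2,numpy as np
print(monitor.observe(), robot.hold_point_z)
for n in ("scene","top"):
    im=viewer.read_camera(n); cv2.imwrite(f"pics/{n}0.png",im[:,:,::-1])
    p=viewer.camera_params(n); print(n,p)
E
```

```text
pics
{'time': 0.0, 'qpos': array([ 9.79946405e-01,  3.42716049e-01,  1.52504781e+00,  9.29471747e-06,
        1.27539049e+00, -1.46010472e-01]), 'qvel': array([-8.75339079e-05,  1.02182894e-03, -2.34847396e-04,  1.71226754e-04,
        1.03963896e-03, -4.55923850e-05]), 'joint_efforts': array([-4.10248185e-05, -4.31236124e+01, -2.44217938e+01,  7.16508483e-02,
        5.60653768e-02, -1.59213514e-04]), 'tool_pos': array([0.22566065, 0.47356358, 0.22603768]), 'tool_rot': array([-3.14004887e+00, -2.36007076e-04,  2.69675031e+00]), 'contact_force': array([-0.93902854,  0.23336035,  0.78901372]), 'torque': array([-0.0280747 , -0.0010389 ,  0.03268307]), 'opening': 0.09169075967273928} 0.0188
scene {'camera_matrix': array([[438.53615106,   0.        , 306.93240073],
       [  0.        , 438.53615106, 247.83670021],
       [  0.        ,   0.        ,   1.        ]]), 'R': array([[ 0.0542654 ,  0.99844347,  0.01287998],
       [ 0.82189959, -0.03733776, -0.56840738],
       [-0.56704173,  0.0414309 , -0.82264644]]), 't': array([ 0.05526504, -0.32407279,  1.38611258])}
top {'camera_matrix': array([[481.79926609,   0.        , 317.86388434],
       [  0.        , 481.79926609, 231.80662024],
       [  0.        ,   0.        ,   1.        ]]), 'R': array([[ 0.01944607, -0.99959071,  0.02098228],
       [-0.98153183, -0.02308095, -0.18990139],
       [ 0.19030795, -0.01690194, -0.98157894]]), 't': array([-0.11702374,  0.46547774,  1.27840174])}
```

View pics/scene0.png

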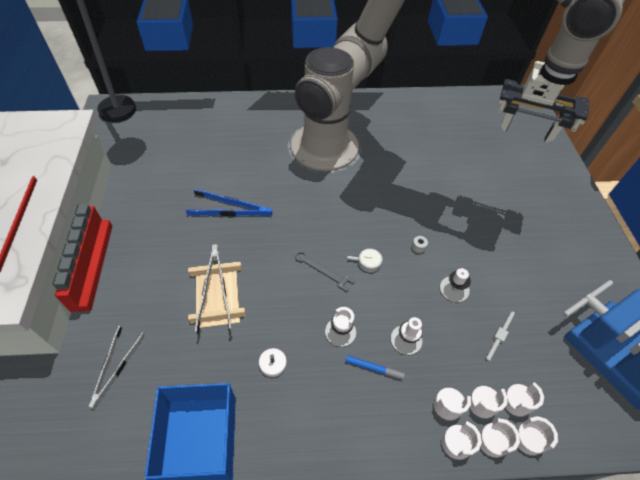

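View pics/top0.png

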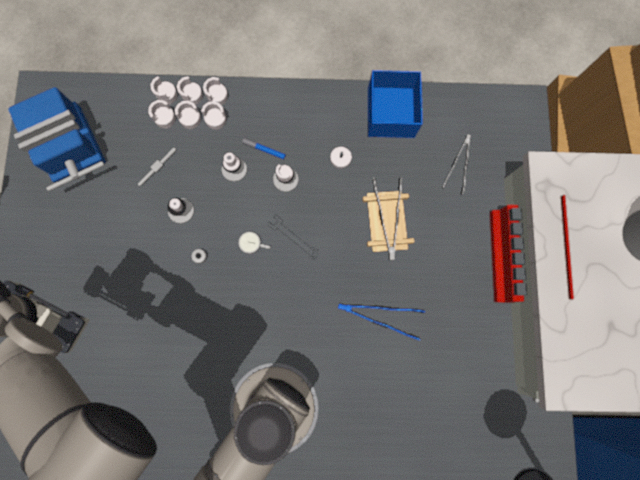

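The top view has three pairs of tongs: steel ones on the plywood rest (388,215), smaller steel ones on the table (460,165), and blue ones (380,318). For the white parts on posts, I read (232,162) as the bush, (177,206) as the plug and (285,175) as the half-cup. The cups at (190,100) and the loose pieces at (341,156), (249,242) and (199,256) aren't on posts. I'm choosing the tongs on the rest and the part at (232,162), and will check both in one close crop.

```bash
cat > h.py <<'E'
import numpy as np
from cell import viewer
def ray(n,u,v,p=None):
    p=p or viewer.camera_params(n); K=p["camera_matrix"]; R=p["R"]; t=p["t"]
    a=np.array([(u-K[0,2])/K[0,0],(v-K[1,2])/K[1,1]])
    if n=="wrist":
        r=np.hypot(*a); s=np.sinc(r/np.pi)
        d=np.array([a[0]*s,a[1]*s,np.cos(r)])
    else: d=np.array([*a,1.])
    return -R.T@t, R.T@d
def cast(n,u,v,z,p=None):
    c,d=ray(n,u,v,p); return c+d*(z-c[2])/d[2]
def proj(n,X,p=None):
    p=p or viewer.camera_params(n); c=p["R"]@np.array(X)+p["t"]; K=p["camera_matrix"]
    r=np.hypot(c[0],c[1]); k=(np.arctan2(r,c[2])/r if n=="wrist" else 1/c[2])
    return K[0,0]*k*c[0]+K[0,2], K[1,1]*k*c[1]+K[1,2]
E
python3 - <<'E'
import cv2,numpy as np
from h import *
t=cv2.imread("pics/top0.png"); s=cv2.imread("pics/scene0.png")
a=cv2.resize(t[165:265,355:425],None,fx=5.5,fy=5.5,interpolation=2)   # tongs
b=cv2.resize(s[255:355,320:480],None,fx=2.5,fy=2.5,interpolation=2)
c=cv2.resize(t[145:225,160:304],None,fx=2.75,fy=2.75,interpolation=2)
W=np.zeros((550,400+385,3),np.uint8); W[:,:385]=a; W[:250,385:785]=b; W[260:480,385:781]=c
cv2.imwrite("pics/crop1.png",W)
print("heel",cast("top",392,257,.036),"tips",cast("top",376,179,.036),cast("top",401,179,.036))
print("other tongs",cast("top",468,137,.01),cast("top",462,192,.01),cast("top",446,187,.01))
for q in [(234,170),(178,211),(286,180)]: print(q,cast("top",*q,.05))
for q in [(412,325),(461,275),(344,320)]: print(q,cast("scene",*q,.08))
E
```

```text
heel [ 0.40401785 -0.31245801  0.036     ] tips [ 0.62622218 -0.26912397  0.036     ] [ 0.62806966 -0.34030652  0.036     ]
other tongs [ 0.77071853 -0.54594223  0.01      ] [ 0.60173526 -0.52173567  0.01      ] [ 0.61554523 -0.47571635  0.01      ]
(234, 170) [0.63771735 0.13119983 0.05      ]
(178, 211) [0.51622343 0.27819793 0.05      ]
(286, 180) [ 0.61238422 -0.01504651  0.05      ]
(412, 325) [0.65960269 0.13619095 0.08      ]
(461, 275) [0.53943697 0.27525442 0.08      ]
(344, 320) [ 0.64067989 -0.01022202  0.08      ]
```

View pics/crop1.png

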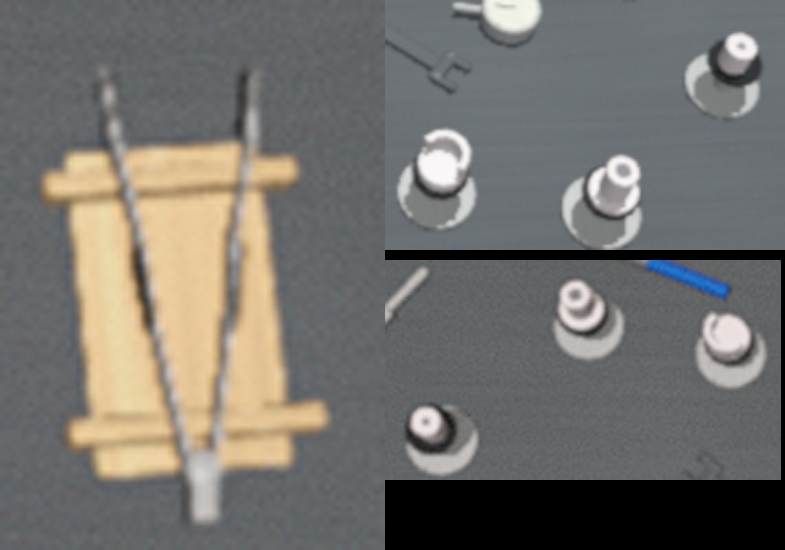

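The crop confirms both choices. The tongs on the rest are the long steel pair, with heel at (392,259.5) and tips at (374,177) and (401,178). The middle post carries the stem-on-wider-foot part; the right post has the plug with its black post top visible, and the left one the half-cup.

```bash
python3 - <<'E'
from h import *
he=cast("top",392.3,259.5,.036); a=cast("top",373.9,177.4,.036); b=cast("top",401.2,177.7,.036)
m=(a+b)/2; d=(m-he)[:2]; L=np.hypot(*d); print("heel",he,"tipend",m,"L",L,"gap",np.linalg.norm(a-b),"ang",np.degrees(np.arctan2(d[1],d[0])))
print("grip from mid:", m[:2]-d/L*.115, he[:2]+d/L*.122)
# rest bars ends (crop px) top face z=.025
f=lambda x,y:(355+x/5.5,165+y/5.5)
P=[cast("top",*f(*q),.025) for q in [(47,187),(296,169),(70,432),(325,414)]]
print("bar mids",(P[0]+P[1])/2,(P[2]+P[3])/2,"len",np.linalg.norm(P[0]-P[1]),np.linalg.norm(P[2]-P[3]))
r=(P[0]+P[1]-P[2]-P[3]); print("rest ang",np.degrees(np.arctan2(r[1],r[0])))
# bush: stem top centre
print("bush stemtop top",cast("top",229.1,157.7,.096),"scene",cast("scene",414.8,322.6,.096))
print("bush flange top",cast("top",232,165,.056))
p=viewer.camera_params("wrist"); print("wrist cam pos",-p["R"].T@p["t"],"fwd",p["R"][2])
E
```

```text
heel [ 0.3971061  -0.31321667  0.036     ] tipend [ 0.63136303 -0.30204668  0.036     ] L 0.23452308680406816 gap 0.0777721818002688 ang 2.7299450956347995
grip from mid: [ 0.51649354 -0.30752396] [ 0.51896764 -0.30740599]
bar mids [ 0.57612938 -0.29958651  0.025     ] [ 0.44802016 -0.31184618  0.025     ] len 0.1296951808533573 0.13045016284025224
rest ang 5.466385379829239
bush stemtop top [0.65720241 0.13860262 0.096     ] scene [0.66149995 0.13848457 0.096     ]
bush flange top [0.65017898 0.13652488 0.056     ]
wrist cam pos [0.16507571 0.50253184 0.38326079] fwd [ 0.22260143 -0.10707158 -0.96901201]
```

Request:
{"api": "move_arm", "payload": {"deltas": [{"x": -0.04,"y": -0.039,"z": 0,"wz": -4,"hand": 1},{"x": -0.08,"y": -0.078,"z": 0,"wz": -8,"hand": 1},{"x": -0.12,"y": -0.116,"z": 0,"wz": -12,"hand": 1},{"x": -0.16,"y": -0.155,"z": 0,"wz": -16,"hand": 1},{"x": -0.2,"y": -0.193,"z": 0,"wz": -20,"hand": 1},{"x": -0.24,"y": -0.232,"z": 0,"wz": -24,"hand": 1},{"x": -0.28,"y": -0.271,"z": 0,"wz": -28,"hand": 1},{"x": -0.32,"y": -0.309,"z": 0,"wz": -29,"hand": 1}]}}

```text
schema error: expected keys x, y, z, wx, wy, wz, hand
```

Request:
{"api": "move_arm", "payload": {"deltas": [{"x": -0.04,"y": -0.039,"z": 0,"wx": 0,"wy": 0,"wz": -4,"hand": 1},{"x": -0.08,"y": -0.078,"z": 0,"wx": 0,"wy": 0,"wz": -8,"hand": 1},{"x": -0.12,"y": -0.116,"z": 0,"wx": 0,"wy": 0,"wz": -12,"hand": 1},{"x": -0.16,"y": -0.155,"z": 0,"wx": 0,"wy": 0,"wz": -16,"hand": 1},{"x": -0.2,"y": -0.193,"z": 0,"wx": 0,"wy": 0,"wz": -20,"hand": 1},{"x": -0.24,"y": -0.232,"z": 0,"wx": 0,"wy": 0,"wz": -24,"hand": 1},{"x": -0.28,"y": -0.271,"z": 0,"wx": 0,"wy": 0,"wz": -28,"hand": 1},{"x": -0.32,"y": -0.309,"z": 0,"wx": 0,"wy": 0,"wz": -29,"hand": 1}]}}

```text
time: 1.1
tool_pos: [0.382, 0.0556, 0.2267]
tool_rot: [3.141, 0.0, -3.079]
contact_force: [1.1, 0.4, -0.6]
opening: 0.0917
```

Request:
{"api": "move_arm", "payload": {"deltas": [{"x": -0.017,"y": -0.056,"z": 0,"wx": 0,"wy": 0,"wz": 0,"hand": 1},{"x": -0.034,"y": -0.112,"z": 0,"wx": 0,"wy": 0,"wz": 0,"hand": 1},{"x": -0.051,"y": -0.168,"z": 0,"wx": 0,"wy": 0,"wz": 0,"hand": 1},{"x": -0.068,"y": -0.224,"z": 0.01,"wx": 0,"wy": 0,"wz": 0,"hand": 1},{"x": -0.085,"y": -0.28,"z": 0.03,"wx": 0,"wy": 0,"wz": 0,"hand": 1},{"x": -0.1,"y": -0.33,"z": 0.05,"wx": 0,"wy": 0,"wz": 0,"hand": 1},{"x": -0.113,"y": -0.373,"z": 0.06,"wx": 0,"wy": 0,"wz": 0,"hand": 1},{"x": -0.113,"y": -0.373,"z": 0.07,"wx": 0,"wy": 0,"wz": 0,"hand": 1}]}}

```text
time: 2.1
tool_pos: [0.5175, -0.3107, 0.155]
tool_rot: [3.141, -0.001, -3.083]
contact_force: [-0.5, 0.6, 0.3]
opening: 0.0916
```

```bash
python3 - <<'E'
from h import *
import cv2,json
p=viewer.camera_params("wrist"); im=viewer.read_camera("wrist"); cv2.imwrite("pics/w1.png",im[:,:,::-1])
json.dump({k:np.asarray(v).tolist() for k,v in p.items() if k in("camera_matrix","R","t")},open("w1.json","w"))
print(proj("wrist",(.518,-.3075,.036),p),proj("wrist",(.618,-.302,.036),p),proj("wrist",(.397,-.313,.036),p))
E
```

```text
(np.float64(325.54257934459383), np.float64(238.17739382960744)) (np.float64(324.7076919017633), np.float64(351.78246140064766)) (np.float64(327.92473276656597), np.float64(77.82547920970197))
```

View pics/w1.png

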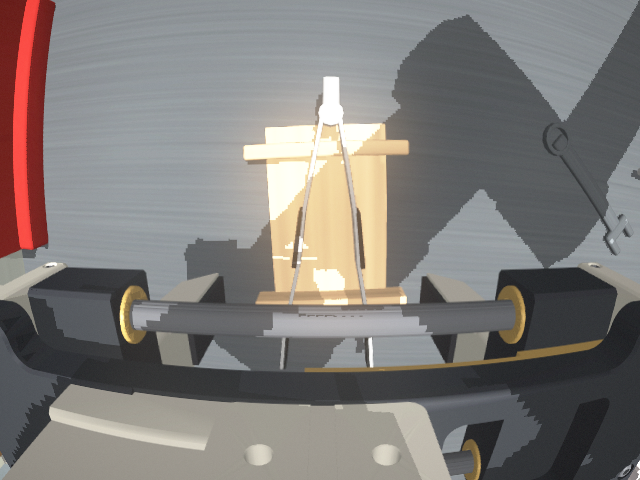

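The wrist view shows the heel at (331,77) and the black plates centred at about (299,238) and (360,238). That makes the plate mid (329.5,238), a few mm from the prediction.

```bash
python3 - <<'E'
from h import *
import json,cv2
p={k:np.array(v) for k,v in json.load(open("w1.json")).items()}
g=(cast("wrist",296,238,.047,p)+cast("wrist",363,238,.047,p))/2; print("grip",g, "span",np.linalg.norm(cast("wrist",296,238,.047,p)-cast("wrist",363,238,.047,p)))
h=cast("wrist",331,77,.04,p); print("heel",h,np.linalg.norm(g-h)); d=g-h; print(np.degrees(np.arctan2(d[1],d[0])))
# arm midline at several rows
im=cv2.imread("pics/w1.png").astype(int)
A=[]
for v in (120,130,170,180,190,200): pass
for a,b,v in [(317,345,140),(302.5,357,215),(299.5,360.5,250),(284,370,345)]:
    m=(cast("wrist",a,v,.045,p)+cast("wrist",b,v,.045,p))/2; A.append(m); print(m)
A=np.array(A); print("ang",np.degrees(np.polyfit(A[:,0],A[:,1],1)[0]))
E
```

```text
grip [ 0.51499689 -0.304835    0.047     ] span 0.0493652416164956
heel [ 0.39700446 -0.31084039  0.04      ] 0.11835234822323691
2.9136367136043373
[ 0.44381355 -0.30818249  0.045     ]
[ 0.49819322 -0.30569188  0.045     ]
[ 0.5246857 -0.3038046  0.045    ]
[ 0.60627871 -0.30084123  0.045     ]
ang 2.6056621087014586
```

Request:
{"api": "move_arm", "payload": {"deltas": [{"x": 0,"y": 0.003,"z": 0.03,"wx": 0,"wy": 0,"wz": 0.7,"hand": 1},{"x": 0,"y": 0.003,"z": 0.06,"wx": 0,"wy": 0,"wz": 0.7,"hand": 1},{"x": 0,"y": 0.003,"z": 0.09,"wx": 0,"wy": 0,"wz": 0.7,"hand": 1},{"x": 0,"y": 0.003,"z": 0.115,"wx": 0,"wy": 0,"wz": 0.7,"hand": 1},{"x": 0,"y": 0.003,"z": 0.13,"wx": 0,"wy": 0,"wz": 0.7,"hand": 1},{"x": 0,"y": 0.003,"z": 0.139,"wx": 0,"wy": 0,"wz": 0.7,"hand": 1},{"x": 0,"y": 0.003,"z": 0.139,"wx": 0,"wy": 0,"wz": 0.7,"hand": 1}]}}

```text
time: 3.02
tool_pos: [0.5172, -0.3047, 0.0177]
tool_rot: [3.141, -0.0, -3.092]
contact_force: [0.2, 0.5, 0.3]
opening: 0.0917
```

Request:
{"api": "move_arm", "payload": {"deltas": [{"x": 0,"y": 0,"z": 0,"wx": 0,"wy": 0,"wz": 0,"hand": 0.48},{"x": 0,"y": 0,"z": 0,"wx": 0,"wy": 0,"wz": 0,"hand": 0.48},{"x": 0,"y": 0,"z": 0,"wx": 0,"wy": 0,"wz": 0,"hand": 0.48},{"x": 0,"y": 0,"z": 0,"wx": 0,"wy": 0,"wz": 0,"hand": 0.48},{"x": 0,"y": 0,"z": 0,"wx": 0,"wy": 0,"wz": 0,"hand": 0.48},{"x": 0,"y": 0,"z": 0,"wx": 0,"wy": 0,"wz": 0,"hand": 0.48}], "grip_force": 20}}

```text
time: 3.78
tool_pos: [0.5174, -0.3051, 0.0179]
tool_rot: [-3.141, 0.0, -3.093]
contact_force: [-0.5, 1.2, 1.6]
opening: 0.0446
```

Request:
{"api": "move_arm", "payload": {"deltas": [{"x": 0,"y": 0,"z": -0.01,"wx": 0,"wy": 0,"wz": 0,"hand": 0.48},{"x": 0,"y": 0,"z": -0.03,"wx": 0,"wy": 0,"wz": 0,"hand": 0.48},{"x": 0,"y": 0,"z": -0.05,"wx": 0,"wy": 0,"wz": 0,"hand": 0.48},{"x": 0,"y": 0,"z": -0.075,"wx": 0,"wy": 0,"wz": 0,"hand": 0.48},{"x": 0,"y": 0,"z": -0.1,"wx": 0,"wy": 0,"wz": 0,"hand": 0.48},{"x": 0,"y": 0,"z": -0.12,"wx": 0,"wy": 0,"wz": 0,"hand": 0.48},{"x": 0,"y": 0,"z": -0.13,"wx": 0,"wy": 0,"wz": 0,"hand": 0.48},{"x": 0,"y": 0,"z": -0.13,"wx": 0,"wy": 0,"wz": 0,"hand": 0.48}]}}

```text
time: 4.78
tool_pos: [0.5174, -0.3051, 0.1483]
tool_rot: [-3.141, 0.001, -3.092]
contact_force: [-0.5, 0.2, -1.5]
opening: 0.0441
```

```bash
python3 - <<'E'
from h import *
import cv2
w=viewer.read_camera("wrist"); s=viewer.read_camera("scene")
W=np.zeros((480,790,3),np.uint8); W[:240,:320]=cv2.resize(w,(320,240)); W[:,325:]=cv2.resize(s[200:360,140:295],(465,480))
cv2.imwrite("pics/l1.png",W[:,:,::-1])
E
```

```text
(no output)
```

View pics/l1.png

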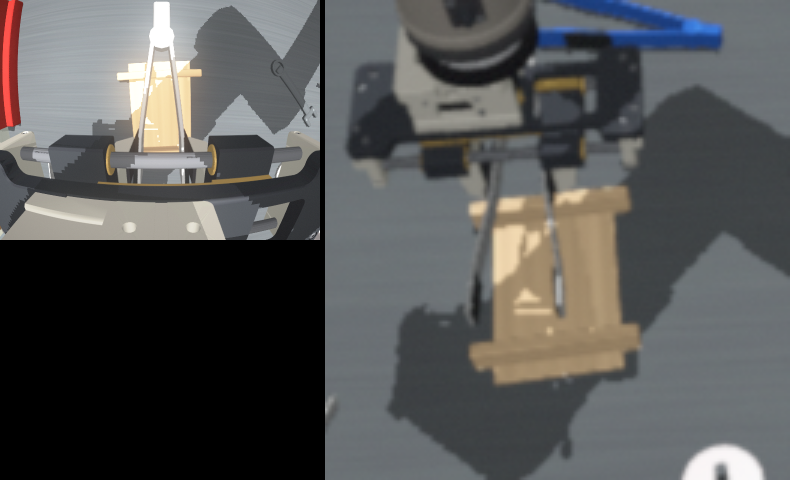

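The tongs are held level and clear of the rest. Next I carry them over towards the bush, with the tips pointing radially at 12°.

Request:
{"api": "move_arm", "payload": {"deltas": [{"x": -0.002,"y": 0.015,"z": 0,"wx": 0,"wy": 0,"wz": 0,"hand": 0.48},{"x": -0.006,"y": 0.045,"z": 0,"wx": 0,"wy": 0,"wz": -1,"hand": 0.48},{"x": -0.013,"y": 0.085,"z": 0,"wx": 0,"wy": 0,"wz": -2,"hand": 0.48},{"x": -0.02,"y": 0.125,"z": 0,"wx": 0,"wy": 0,"wz": -3,"hand": 0.48},{"x": -0.026,"y": 0.165,"z": 0,"wx": 0,"wy": 0,"wz": -4,"hand": 0.48},{"x": -0.032,"y": 0.205,"z": 0,"wx": 0,"wy": 0,"wz": -5,"hand": 0.48},{"x": -0.038,"y": 0.245,"z": 0,"wx": 0,"wy": 0,"wz": -6,"hand": 0.48},{"x": -0.044,"y": 0.285,"z": 0,"wx": 0,"wy": 0,"wz": -7,"hand": 0.48}]}}

```text
time: 5.88
tool_pos: [0.5465, -0.0159, 0.1471]
tool_rot: [3.141, -0.001, -2.969]
contact_force: [-0.4, -0.4, -1.4]
opening: 0.0439
```

Request:
{"api": "move_arm", "payload": {"deltas": [{"x": -0.011,"y": 0.04,"z": 0,"wx": 0,"wy": 0,"wz": -1,"hand": 0.48},{"x": -0.021,"y": 0.077,"z": 0,"wx": 0,"wy": 0,"wz": -2,"hand": 0.48},{"x": -0.03,"y": 0.11,"z": 0,"wx": 0,"wy": 0,"wz": -2.2,"hand": 0.48},{"x": -0.036,"y": 0.132,"z": 0,"wx": 0,"wy": 0,"wz": -2.2,"hand": 0.48},{"x": -0.036,"y": 0.132,"z": 0,"wx": 0,"wy": 0,"wz": -2.2,"hand": 0.48},{"x": -0.036,"y": 0.132,"z": 0,"wx": 0,"wy": 0,"wz": -2.2,"hand": 0.48}]}}

```text
time: 6.62
tool_pos: [0.5596, 0.1179, 0.1473]
tool_rot: [-3.142, -0.001, -2.931]
contact_force: [-0.3, 0.5, -0.7]
opening: 0.0442
```

```bash
python3 - <<'E'
from h import *
import cv2
s=viewer.read_camera("scene"); t=viewer.read_camera("top")
cv2.imwrite("pics/s2.png",s[:,:,::-1]);cv2.imwrite("pics/t2.png",t[:,:,::-1])
W=np.zeros((480,800,3),np.uint8); W[:,:400]=cv2.resize(s[240:360,350:450],(400,480)); W[:,400:]=cv2.resize(t[120:240,190:290],(400,480))
cv2.imwrite("pics/h1.png",W[:,:,::-1])
# stem top centre by bright mask in the first pictures, near expected pixel
for n,(u,v) in (("scene",(415,322)),("top",(229,158))):
    im=cv2.imread(f"pics/{n}0.png"); print(n,proj(n,(.659,.1385,.096)),proj(n,(.659,.1385,.058)))
    print(im[v-10:v+26,u-14:u+15].min(2)[::2,::2])
o=monitor=None
E
```

```text
scene (np.float64(414.5809647509044), np.float64(321.52743806395796)) (np.float64(410.8921949392861), np.float64(328.91420602480923))
[[108 109 109 108 108 108 108 108 110 108 108 107 107 108 109]
 [109 108 107 108 105 107 107 106 107 106 106 105 105 105 106]
 [108 107 108 106 106 110 123 123 110 107 107 107 108 106 106]
 [107 106 106 106 123 211 232 231 210 142 108 107 107 107 108]
 [108 107 107 105 206 242 214 205 233 233 128 109 110 109 108]
 [106  92 150 205 226 235 162 155 180 241 192 107 108 107 107]
 [ 86 194 238 197 218 241 183 156 169 240 208 110 108 109 108]
 [120 237 234 137 159 234 238 228 236 242 179 107 107 106 107]
 [170 244 212 122 129 165 212 238 231 212 131 106 108 108 108]
 [181 245 204 125 135 140 145 151 153 223 189 107 108 107 108]
 [143 239 164 132 137 142 144 144 180 242 202 105 106 107 106]
 [ 85 195 169 149 140 143 144 150 230 243 167 103 105 106 105]
 [ 59 136 188 159 154 154 154 169 243 221  99 104 106 106 106]
 [ 91  67 124 150 158 159 170 221 213 136 162 109 106 106 105]
 [122  81  45  84 118 141 161 134  95 173 189 110 106 106 106]
 [124 121 108  91  58
[... 736 characters left out ...]
3 100]
 [ 91  94  96  88 174 202 180 186 169 106 127 218 156  96 124]
 [ 93  96  97  89 158 222 160 117 119 112 183 225 135  90 131]
 [ 94  99  96 110 117 211 220 183 171 197 226 198  68  98 131]
 [ 99 102  92 136 142 130 211 225 225 221 190 100  64 115 136]
 [ 96  93  93 134 185 136  87 125 149 116  60  59 110 116 168]
 [ 93  96  98 109 182 184 164 118  92  66  87 110 119 158 187]
 [ 99  97  96 101 167 184 181 183 180 171 168 169 181 188 187]
 [101 102 100  92 121 174 184 184 184 186 185 188 185 190 154]
 [101  99  95  99  92 126 170 185 184 182 187 187 180 146  97]
 [100 101 105 100  99 100 101 132 145 160 153 142 119  94  98]
 [ 97  98  99 102 104  98 100  99  96 102 100  97  98 107  98]]
```

View pics/h1.png

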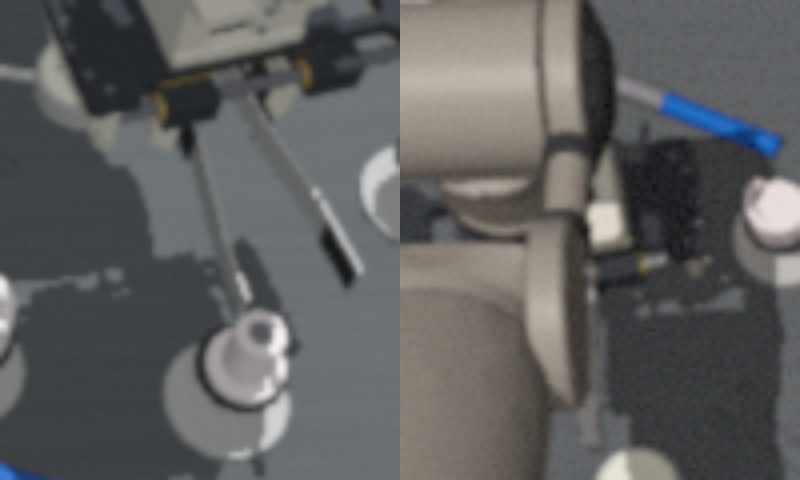

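```bash
python3 - <<'E'
from h import *
from cell import monitor
o=monitor.observe(); P=o["tool_pos"]; y=o["tool_rot"][2]+np.pi; print(P,np.degrees(y))
x=np.array([np.cos(y),np.sin(y),0]); l=np.array([-x[1],x[0],0])
g=P+[0,0,.0188]
for s in (1,-1):
  for dz in (.009,-.009):
    u,v=proj("scene",g+.115*x+s*.029*l+[0,0,dz]); print("left" if s>0 else "right",dz,"crop",(u-350)*4,(v-240)*4)
print("measured right tip end", cast("scene",350+352/4,240+280/4,g[2]), g+.115*x-.029*l)
print("tip",g+.1*x)
E
```

```text
[0.55992823 0.11723776 0.14752068] 11.963898300898832
left 0.009 crop 357.1228420757518 268.33472573751396
left -0.009 crop 347.81431128778263 284.6336373428703
right 0.009 crop 248.77766130725877 295.28042393162764
right -0.009 crop 241.2018376192923 311.29465558101447
measured right tip end [0.66830096 0.16880166 0.16632068] [0.67844181 0.11270665 0.16632068]
tip [0.65775607 0.13796729 0.16632068]
```

The tip ends in the scene view, (352,280) and about (243,305) in the crop, agree with prediction to about a pixel, and the bush is centred between them to about 2 mm. Descending.

Request:
{"api": "move_arm", "payload": {"deltas": [{"x": -0.001,"y": 0.001,"z": 0.02,"wx": 0,"wy": 0,"wz": 0,"hand": 0.48},{"x": -0.001,"y": 0.001,"z": 0.04,"wx": 0,"wy": 0,"wz": 0,"hand": 0.48},{"x": -0.001,"y": 0.001,"z": 0.055,"wx": 0,"wy": 0,"wz": 0,"hand": 0.48},{"x": -0.001,"y": 0.001,"z": 0.07,"wx": 0,"wy": 0,"wz": 0,"hand": 0.48},{"x": -0.001,"y": 0.001,"z": 0.08,"wx": 0,"wy": 0,"wz": 0,"hand": 0.48},{"x": -0.001,"y": 0.001,"z": 0.088,"wx": 0,"wy": 0,"wz": 0,"hand": 0.48},{"x": -0.001,"y": 0.001,"z": 0.088,"wx": 0,"wy": 0,"wz": 0,"hand": 0.48}]}}

```text
time: 7.6
tool_pos: [0.5607, 0.1192, 0.0592]
tool_rot: [3.141, -0.001, -2.932]
contact_force: [1.2, 0.1, -0.7]
opening: 0.044
```

```bash
python3 - <<'E'
from h import *
import cv2
s=viewer.read_camera("scene"); cv2.imwrite("pics/h2.png",cv2.resize(s[250:350,350:470],(600,500),interpolation=2)[:,:,::-1])
E
```

```text
(no output)
```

View pics/h2.png

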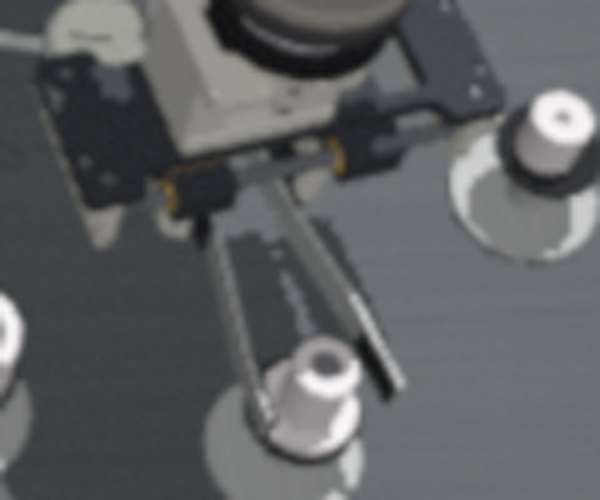

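The tips straddle the stem (ends at about (265,430) and (395,390), stem at about (320,393)) and clear the foot. Closing gently.

Request:
{"api": "move_arm", "payload": {"deltas": [{"x": 0,"y": 0,"z": 0,"wx": 0,"wy": 0,"wz": 0,"hand": 0.44},{"x": 0,"y": 0,"z": 0,"wx": 0,"wy": 0,"wz": 0,"hand": 0.41},{"x": 0,"y": 0,"z": 0,"wx": 0,"wy": 0,"wz": 0,"hand": 0.38},{"x": 0,"y": 0,"z": 0,"wx": 0,"wy": 0,"wz": 0,"hand": 0.36},{"x": 0,"y": 0,"z": 0,"wx": 0,"wy": 0,"wz": 0,"hand": 0.34},{"x": 0,"y": 0,"z": 0,"wx": 0,"wy": 0,"wz": 0,"hand": 0.3},{"x": 0,"y": 0,"z": 0,"wx": 0,"wy": 0,"wz": 0,"hand": 0.25},{"x": 0,"y": 0,"z": 0,"wx": 0,"wy": 0,"wz": 0,"hand": 0.25}], "grip_force": 30}}

```text
time: 8.65
tool_pos: [0.561, 0.1191, 0.0598]
tool_rot: [3.142, 0.0, -2.932]
contact_force: [-0.3, -0.3, -0.6]
opening: 0.0312
```

```bash
python3 - <<'E'
from h import *
import cv2
s=viewer.read_camera("scene"); cv2.imwrite("pics/h3.png",cv2.resize(s[250:350,350:470],(600,500),interpolation=2)[:,:,::-1])
E
```

```text
(no output)
```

View pics/h3.png

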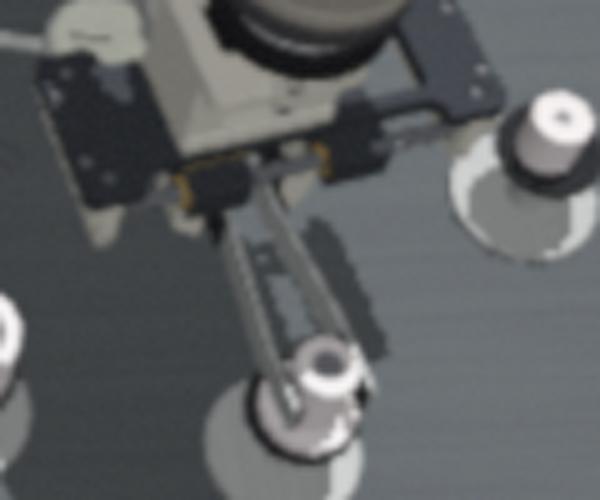

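The opening stopped at 31 mm (32 expected on the bush), the pads sit on the stem and the bush is upright. Lifting slowly.

Request:
{"api": "move_arm", "payload": {"deltas": [{"x": 0,"y": 0,"z": -0.004,"wx": 0,"wy": 0,"wz": 0,"hand": 0.25},{"x": 0,"y": 0,"z": -0.01,"wx": 0,"wy": 0,"wz": 0,"hand": 0.25},{"x": 0,"y": 0,"z": -0.018,"wx": 0,"wy": 0,"wz": 0,"hand": 0.25},{"x": 0,"y": 0,"z": -0.028,"wx": 0,"wy": 0,"wz": 0,"hand": 0.25},{"x": 0,"y": 0,"z": -0.038,"wx": 0,"wy": 0,"wz": 0,"hand": 0.25},{"x": 0,"y": 0,"z": -0.048,"wx": 0,"wy": 0,"wz": 0,"hand": 0.25},{"x": 0,"y": 0,"z": -0.058,"wx": 0,"wy": 0,"wz": 0,"hand": 0.25},{"x": 0,"y": 0,"z": -0.068,"wx": 0,"wy": 0,"wz": 0,"hand": 0.25}]}}

```text
time: 9.7
tool_pos: [0.5609, 0.1192, 0.1284]
tool_rot: [3.142, 0.0, -2.932]
contact_force: [-0.7, -0.6, -2.0]
opening: 0.0315
```

Request:
{"api": "move_arm", "payload": {"deltas": [{"x": 0,"y": 0,"z": -0.01,"wx": 0,"wy": 0,"wz": 0,"hand": 0.25},{"x": 0,"y": 0,"z": -0.02,"wx": 0,"wy": 0,"wz": 0,"hand": 0.25},{"x": 0,"y": 0,"z": -0.03,"wx": 0,"wy": 0,"wz": 0,"hand": 0.25},{"x": 0,"y": 0,"z": -0.042,"wx": 0,"wy": 0,"wz": 0,"hand": 0.25},{"x": 0,"y": 0,"z": -0.054,"wx": 0,"wy": 0,"wz": 0,"hand": 0.25},{"x": 0,"y": 0,"z": -0.064,"wx": 0,"wy": 0,"wz": 0,"hand": 0.25},{"x": 0,"y": 0,"z": -0.07,"wx": 0,"wy": 0,"wz": 0,"hand": 0.25},{"x": 0,"y": 0,"z": -0.072,"wx": 0,"wy": 0,"wz": 0,"hand": 0.25}]}}

```text
time: 10.7
tool_pos: [0.561, 0.1192, 0.2001]
tool_rot: [3.142, 0.0, -2.932]
contact_force: [-0.1, -0.1, -1.3]
opening: 0.0312
```

```bash
python3 - <<'E'
from h import *
import cv2
from cell import monitor
s=viewer.read_camera("scene"); t=viewer.read_camera("top")
W=np.zeros((500,800,3),np.uint8); W[:,:600]=cv2.resize(s[250:350,350:470],(600,500),interpolation=2); W[:267,600:]=cv2.resize(t[130:230,160:235],(200,267))
W[270:,600:]=cv2.resize(s[290:348,320:370],(200,230))
cv2.imwrite("pics/h4.png",W[:,:,::-1])
o=monitor.observe();print(o["time"],o["tool_pos"],o["contact_force"],o["opening"])
for z in (.18,.22): print(z,[( (u-350)*5,(v-250)*5) for u,v in [proj("scene",(.659,.139,z))]])
E
```

```text
10.8 [0.56090529 0.1191418  0.19970051] [ 0.20634322  0.71101101 -0.97137586] 0.031019041717729266
0.18 [(np.float64(369.62234937643785), np.float64(266.52300142617605))]
0.22 [(np.float64(393.96309899021077), np.float64(217.8764214323968))]
```

View pics/h4.png

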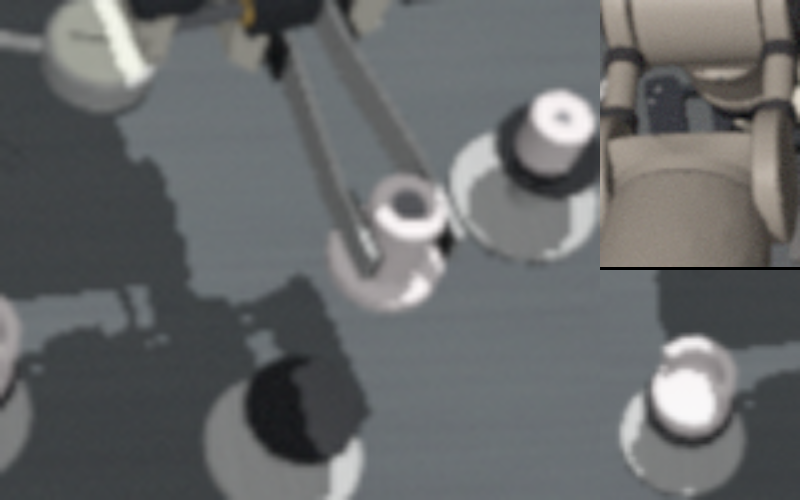

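The bush is off its post, hanging upright in the tips at (410,205) with the post below empty; the plug and half-cup still stand. I'll hold briefly, check for slip, then hand in.

Request:
{"api": "move_arm", "payload": {"deltas": [{"x": 0,"y": 0,"z": 0,"wx": 0,"wy": 0,"wz": 0,"hand": 0.25},{"x": 0,"y": 0,"z": 0,"wx": 0,"wy": 0,"wz": 0,"hand": 0.25},{"x": 0,"y": 0,"z": 0,"wx": 0,"wy": 0,"wz": 0,"hand": 0.25},{"x": 0,"y": 0,"z": 0,"wx": 0,"wy": 0,"wz": 0,"hand": 0.25},{"x": 0,"y": 0,"z": 0,"wx": 0,"wy": 0,"wz": 0,"hand": 0.25},{"x": 0,"y": 0,"z": 0,"wx": 0,"wy": 0,"wz": 0,"hand": 0.25},{"x": 0,"y": 0,"z": 0,"wx": 0,"wy": 0,"wz": 0,"hand": 0.25},{"x": 0,"y": 0,"z": 0,"wx": 0,"wy": 0,"wz": 0,"hand": 0.25}]}}

```text
time: 11.8
tool_pos: [0.561, 0.1192, 0.1997]
tool_rot: [3.142, 0.0, -2.932]
contact_force: [0.2, 0.2, -2.0]
opening: 0.0311
```

```bash
python3 - <<'E'
from h import *
import cv2
from cell import robot, monitor
s=viewer.read_camera("scene")
a=cv2.imread("pics/h4.png")[:,:600,::-1].astype(int)
b=cv2.resize(s[250:350,350:470],(600,500),interpolation=2).astype(int)
d=np.abs(a-b)[150:320,320:470].max(2); print("changed px",(d>40).mean(), d.mean())
if (d>40).mean()<.03: print(robot.hand_in())
E
```

```text
changed px 0.0 2.822980392156863
the job is handed in; nothing more can be done
None
```

The bush is off its post and held still in the tongs, about 14 cm above where it stood, and the job is handed in at about 12 s of the 45 s.

- **Picking up the tongs:** I took the long steel pair from the plywood rest by its grip plates and carried it half closed, at 44 mm over the plates. I left the smaller steel pair and the blue pair alone.
- **Gripping and lifting the bush:** I lowered the open tips straight down over the stem, closed them with a 30 N grip and lifted straight up.
- **Last checks:**
  - The opening held at 31 mm (32 mm expected when closed on the bush).
  - The last close view showed the bush upright to the eye.
  - The scene picture around the bush did not change over a one-second hold.
  - The plug and half-cup were still on their posts.
- **Disagreements:** The two cameras placed the bush about 4 mm apart in x, so I used the mean; this was well inside the tips' clearance. In the last picture the stem top sat about 10 crop pixels (2 camera pixels) further from the foot than predicted, against 6 before the lift, so any tilt is small. After the lift, the top view was blocked by the arm, so only the scene camera confirms the final state.

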